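# Hold the bench waste bin open by its lever

## Robot

A 6-joint arm with a two-finger parallel gripper is mounted at the origin on the work surface. World frame = base frame: x ahead of the robot, y to its left, z up, the work surface at z = 0. Lengths are in mm, angles in rad, forces in N, time in s.
With the tool pointing down it reaches from about 300 to 775 mm from the base axis. Payload 14.6 kg.
Tool frame: the origin (TCP) lies on the centre line of the jaws, within the pads' length; the fingertips stand manip.finger_overhang ahead of it and the grasp point (between the pads) lies 11 mm behind it (manip.finger_overhang is the distance from the TCP to the fingertips, in mm); y points along the fingers, x is the direction in which the jaws open and shut, and the axes are right-handed (so a half turn about y gives the same grasp; the last joint's range is limited). The gripper opens to 94 mm and grips with 3 to 60 N. Pads are 16 mm wide; open, the fingers measure 119 mm over their backs; the gripper's body (75 mm by 177 mm) begins 78 mm behind the grasp point.
Start: joints at [-1.248, 0.3, 1.521, -0, 1.321, -0.067], TCP at [208.994, -508.734, 213.446] pointing down, gripper open.
Joint ranges: [-3.03, 3.03], [-0.79, 2.21], [0.23, 2.52], [-1.04, 4.18], [0, 3.07], [-2.55, 2.55]. Speed limits (rad/s): [2.22, 2.22, 2.57, 3.14, 3.14, 3.14].

## Interface

Orientations are given as [roll, pitch, yaw] about the fixed x, y, z axes, in that order (R = Rz(yaw) Ry(pitch) Rx(roll)).
In Python, from cell import monitor, viewer, ticket, manip gives the robot as it stands.
- The arm moves only by the shell command python3 -m jog 'ROWS' [FORCE]. ROWS is JSON, a list of rows, each an object of numbers: "grip": the finger opening in cm, from 0 to 9.4; "dx", "dy", "dz": the shift along the tool's x, y, z in cm; "spin": the turn about the tool's y in degrees. In form: [{"grip": .., "dx": .., "dy": .., "dz": .., "spin": ..}, ...]. A call has 1 to 20 rows; each row is the pose to reach, as a shift and turn from the pose commanded when the call began, along the tool's axes at that moment; what a row does not reach only later rows make up. A row lasts 1/8 s, in which the tool goes at most 62.5 mm and 10.7 degrees, less where a joint would pass 70% of its speed; a pose out of reach is approached as far as the arm can. A call with a gripper value outside its range is refused whole. The fingers move at their own pace and stop on an object; FORCE is the grip in N (left out, the last holds). Time passes only in rows, so rows that repeat a pose let the fingers close. It gives the time, the measured TCP pose, the force and the opening at its end, in the units of the state.
- monitor.read_state(): the state, without advancing time (a new reading comes with each control period).
- viewer.camera(name): name is "side" or "top"; returns a dict with "color" (400x640x3 uint8, red, green, blue), "vertical_fov" (degrees; the focal length in pixels is half the picture's height over the tangent of half this angle, whatever the lens; pixels are square), "cx", "cy" (the principal point, pixels), "k1" (the pictures are not rectified: a ray, as slopes to the right and down, at radius r is drawn at 1 + k1 r^2 times it, then the intrinsics apply), "rvec" (rotation vector, rad) and "tvec" (3), from world to camera coordinates, as OpenCV has them. Camera axes: x right, y down, z forward; pixel columns grow to the right and rows downward; lengths in mm; the calibration is good to about 2 mm. A picture is of the moment at which its call begins. There is no depth.
- ticket.sign_off(): hands the job in, once; it reports no verdict.
The state is a dict: "clock": time; "joints": joint angles; "qd": joint speeds; "effort": joint torques, N m; "eef_pos": TCP position; "eef_rot": TCP orientation; "wrist_force": force on the tool from outside, world axes, zero at the start; "moment": the same for the moment, N m; "finger_gap": finger opening in mm.
Only numpy, scipy, OpenCV 4.12 (cv2) and the standard library are available. Lean on these libraries where they do the work, as an engineer would, in place of code of your own. Each camera call takes 0.05 s, during which the arm holds its last target. There are 200 camera calls.

## Task

A colleague is coming with used dishes and needs the yellow-lidded waste bin held open. With the fingertips, slide the steel pan that was left under the bin's red-padded lever out of the way, keeping it flat on the bench, then press the red pad right down so that the lid stands wide open, and finish while still holding it down. The lid is contaminated, so do not touch it, and leave the other things on the bench where they are.

Things in the scene. Friction and masses are not known exactly. Their poses are not given: they have to be found in the camera images.
- waste_bin: Fixed bench-top waste bin: steel box 220 (its x) by 170 (its y) by 130 mm high, with a hinged yellow steel lid (222 x 180 mm) on top. Origin: centre of its underside. Its front looks along its own -x, roughly towards the robot; z up. The lid's hinge runs along y at the far end (x = +115, z = 132 mm); the lever runs outside its right side (y = -112 mm) and reaches out in front of it.
- lever_pivot (a point): Fixed point on the lever's hinge axis, on the bin's right side: 15 mm ahead of the bin's origin along its +x, y = -112 mm, 140 mm above the bench; the hinge axis is parallel to the bin's y. Axes as the bin's.
- lever_pad (a point): Centre of the top face of the red pad at the long end of the lever (pad 75 mm along the lever, 46 wide, 12 thick; bar behind it 8 wide, 20 high). It swings about lever_pivot in the bin's x-z plane: at rest 155 mm above the bench and 218 mm from the pivot along the bin's -x; fully down 49 mm above the bench and 199 mm from the pivot. It slopes 0.25 rad up to the front at rest, as much down at the end.
- bin_lever (a joint): Lever angle in rad: 0 at rest, 0.5 fully down on its stop. Behind the pivot a 70 mm arm with a black roller lies under a lug of the lid; pressing the pad takes about 8 to 15 N at first, 5 to 10 N at the end, and the lid's weight and a spring bring the lever back when it is let go. A thing 65 mm high under the pad stops it at about two thirds of its way.
- bin_lid (a joint): Lid angle in rad: 0 shut, about 0.9 when the lever is fully down. The lid weighs 0.7 to 1.2 kg and falls shut unless the lever is held.
- steel_pan: Loose empty open steel pan, 0.3 to 0.45 kg: 108 (its x) by 176 (its y) mm over its flat rim, 65 mm high; inside 86 by 154 mm, floor 4 mm above the bench, walls 4 mm thick; the rim stands out 7 mm beyond the walls. It stands on the bench with its +y end under the red pad and the rest sticking out to the bin's right (bin's -y). Origin: centre of its underside; z up.
- dish_stack: Bystander: stack of three lidded culture dishes, 90 mm across, 45 mm high, in front of the bin to the left of the lever. Origin: centre of its underside.
- culture_flask: Bystander: flat culture flask with a blue cap, 155 by 85 mm, 36 mm high, lying to the right of the bin. Origin: underside, near its middle.
- well_plate: Bystander: six-well plate, 127 by 85 mm, 21 mm high. Origin: centre of its underside.
- media_bottle: Bystander: pink bottle with a blue cap, 72 mm across, 165 mm high. Origin: centre of its underside.
- wash_bottle: Bystander: white wash bottle with a red cap and spout, 72 mm across, 215 mm high. Origin: centre of its underside.
- tube_rack: Bystander: orange rack, 200 by 85 mm, with blue-capped tubes, 116 mm high. Origin: centre of its underside.
- tip_box: Bystander: teal box of pipette tips with a clear lid, 120 by 85 mm, 85 mm high. Origin: centre of its underside.
Mind the look-alikes: they are no part of the job. Leave any green look-alike of the steel_pan alone.

How it is judged (in metres and radians):
On the way, in this order (a step that is already met when the one before it is completed fails the run):
1. the pan is out from under the red pad, still flat on the bench ((x of lever_pad in the frame of steel_pan above 0.06 m or x of lever_pad in the frame of steel_pan below -0.06 m or y of lever_pad in the frame of steel_pan above 0.095 m or y of lever_pad in the frame of steel_pan below -0.095 m) and angle between steel_pan's own z axis and vertical below 0.1 rad and height (world z) of steel_pan below 0.01 m), for 0.2 s.
2. the lever is pressed right down and the lid stands wide open (value of joint bin_lever above 0.45 rad and value of joint bin_lid above 0.8 rad), for 0.5 s.
At the end, for the whole second after the job is handed in: The lever is held at least 0.45 rad down (0.5 is its stop) by the fingers, pressing it with more than 2 N, and the lid stands open by more than 0.8 rad; the pan lies still and flat on the bench, clear of the pad and not touching the lever (all of step 2 and contact force between the fingers and bin_lever above 2 N and (x of lever_pad in the frame of steel_pan above 0.06 m or x of lever_pad in the frame of steel_pan below -0.06 m or y of lever_pad in the frame of steel_pan above 0.095 m or y of lever_pad in the frame of steel_pan below -0.095 m) and angle between steel_pan's own z axis and vertical below 0.05 rad and height (world z) of steel_pan below 0.006 m and linear speed of steel_pan below 0.02 m/s and contact force between steel_pan and bin_lever below 0.3 N); the arm keeps its last pose, push and grip.
It fails at once if the lid is touched by the robot (contact force between any of the fingers, the arm and bin_lid above 0.5 N).
It fails at once if the pan is lifted or tipped (height (world z) of steel_pan above 0.02 m or angle between steel_pan's own z axis and vertical above 0.25 rad).
It fails at once if a bystander is moved by more than 25 mm, or tipped (distance of any of dish_stack, culture_flask, well_plate, media_bottle, wash_bottle, tube_rack, tip_box from where it was at the start of the episode above 0.025 m or angle between any of dish_stack, culture_flask, well_plate, media_bottle, wash_bottle, tube_rack, tip_box's own z axis and vertical above 0.3 rad).
It also fails if it takes over 48 s, if anything falls off the work surface, if the arm or the gripper's body presses on something with over 40 N, if the wrist force passes 120 N, or if a joint passes its speed limit or range.

## Working session

There is one attempt and no reset: what is moved stays moved. The work goes in short steps, Python scripts to look and compute and a shell command to move; the robot and the scene stay as the last step left them, time stands still between calls to the robot, and variables do not carry over. Pictures are saved under pics/ and viewed, about 8 in all and at most 12, crops included, and the job is handed in when it is done.

```bash
mkdir -p pics; ls
cat > h.py <<'E'
import numpy as np, cv2, pickle
from scipy.spatial.transform import Rotation as R
def K(c):
    h,w=c["color"].shape[:2]; f=h/2/np.tan(np.radians(c["vertical_fov"])/2)
    return np.array([[f,0,c["cx"]],[0,f,c["cy"]],[0,0,1.]]), np.array([c["k1"],0,0,0.])
def ray(c,uv):
    k,d=K(c); p=cv2.undistortPoints(np.array(uv,float).reshape(-1,1,2),k,d)[:,0]
    M=R.from_rotvec(np.ravel(c["rvec"])).as_matrix(); t=np.ravel(c["tvec"])
    return -M.T@t, np.c_[p,np.ones(len(p))]@M
def plane(c,uv,z):
    o,d=ray(c,uv); return o+d*((z-o[2])/d[:,2])[:,None]
def proj(c,P):
    k,d=K(c); return cv2.projectPoints(np.array(P,float).reshape(-1,3),np.ravel(c["rvec"]),np.ravel(c["tvec"]),k,d)[0][:,0]
def save(c,n,box=None,s=1):
    im=c["color"][:,:,::-1]
    if box: im=im[box[1]:box[3],box[0]:box[2]]
    cv2.imwrite(n,cv2.resize(im,None,fx=s,fy=s,interpolation=cv2.INTER_CUBIC))
E
python3 - <<'E'
from h import *
from cell import monitor, viewer, ticket, manip
for n in("top","side"):
    c=viewer.camera(n); pickle.dump(c,open(n+"0.pkl","wb")); save(c,f"pics/{n}0.png",s=1.25)
    print(n,ray(c,[[320,200]]),c["vertical_fov"],c["k1"])
print(monitor.read_state(),manip.finger_overhang)
E
```

```text
pics
top (array([ 334.85149207,    7.50044134, 1582.92618601]), array([[ 0.15776491,  0.00626403, -0.98767871]])) 52.83131883558744 0.01761163934923884
side (array([ 119.5159663 , 1047.69885572, 1374.34789668]), array([[ 0.25270555, -0.61052132, -0.75063416]])) 46.97868677321383 -0.09443065209896162
{'clock': 0.1, 'joints': array([-1.24757620e+00,  3.00426677e-01,  1.52150849e+00, -1.96864408e-05,
        1.32072695e+00, -6.66015063e-02]), 'qd': array([-0.00027016, -0.00247419, -0.00186619, -0.00208627,  0.0015255 ,
        0.00022898]), 'effort': array([ 2.58793072e-03, -5.32640934e+01, -3.53280258e+01,  7.10396119e-02,
        2.35141284e-02, -7.20576213e-05]), 'eef_pos': array([ 208.93123036, -508.5210863 ,  212.94140554]), 'eef_rot': array([-1.57074418e+00,  1.06836849e-03, -1.18096979e+00]), 'wrist_force': array([-0.43167673, -0.51230334, -0.20787745]), 'moment': array([ 0.00184686, -0.00175232, -0.04858948]), 'finger_gap': 93.98285182216908} 8.0
```

View pics/top0.png

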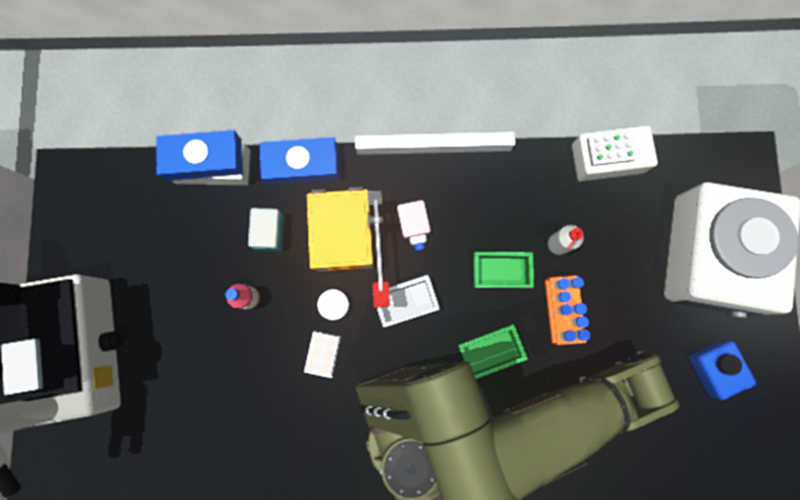

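View pics/side0.png

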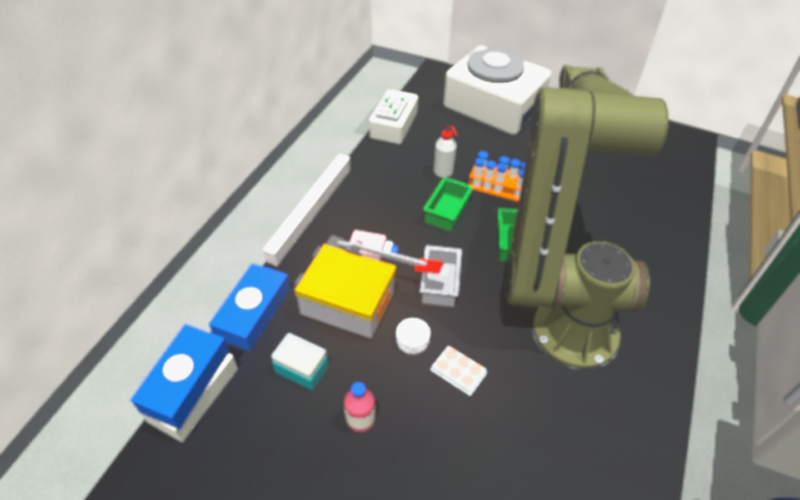

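The top view (800×500) shows the bin's yellow lid at (340,230), the red pad at (381,294) and the steel pan under it at (408,300). There are two green look-alike pans at (503,270) and (493,350). The grey one under the pad fits the description, so I'll measure it and confirm in a crop.

Run:
```python
from h import *
c=pickle.load(open("top0.pkl","rb")); im=c["color"]; hsv=cv2.cvtColor(im,cv2.COLOR_RGB2HSV)
H,S,V=[hsv[...,i].astype(int) for i in range(3)]
roi=np.zeros(H.shape,bool); 
def comp(m,x0,y0,x1,y1):
    r=np.zeros(H.shape,np.uint8); r[y0:y1,x0:x1]=m[y0:y1,x0:x1]; 
    cs=cv2.findContours(r,cv2.RETR_EXTERNAL,cv2.CHAIN_APPROX_NONE)[0]; return max(cs,key=cv2.contourArea)
red=comp(((H<8)|(H>172))&(S>150)&(V>90),290,215,320,255)
yel=comp((H>18)&(H<32)&(S>150)&(V>100),235,140,305,220)
pan=comp((V>90)&(S<70),300,215,360,265)
fl=comp((V>90)&(S<255),313,155,350,205)
plate=comp((V>110),235,258,280,305)
dish=comp((V>110),248,225,284,262)
for n,q,z in(("red",red,155),("lid",yel,136),("pan",pan,65),("flask",fl,36),("plate",plate,21),("dish",dish,45)):
    b=cv2.boxPoints(cv2.minAreaRect(q)); P=plane(c,b,z); e=P[1]-P[0]; e2=P[2]-P[1]
    print(n,b.round(1).tolist(),"ctr",P.mean(0).round(),"L",np.linalg.norm(e).round(),np.linalg.norm(e2).round(),"ang",np.degrees(np.arctan2(e[1],e[0])).round(1)); print(P[:,:2].round().tolist())
for n,b in(("g1",[378,200,428,233]),("g2",[366,258,423,303])):
    m=(H>45)&(H<80)&(S>120)&(V>60); q=comp(m,*b); print(n,plane(c,cv2.boxPoints(cv2.minAreaRect(q)),65)[:,:2].round().tolist())
save(c,"pics/crop0.png",[230,140,430,300],4)
```

```text
red [[298.0, 225.0], [310.0, 225.0], [310.0, 245.0], [298.0, 245.0]] ctr [439.  76. 155.] L 43.0 71.0 ang -91.2
[[474.0, 97.0], [474.0, 54.0], [403.0, 55.0], [403.0, 98.0]]
lid [[244.60000610351562, 154.10000610351562], [295.20001220703125, 152.0], [297.70001220703125, 212.5], [247.1999969482422, 214.60000610351562]] ctr [633. 194. 136.] L 187.0 226.0 ang -88.8
[[744.0, 292.0], [748.0, 105.0], [522.0, 98.0], [518.0, 282.0]]
pan [[296.29998779296875, 233.89999389648438], [342.5, 218.5], [352.1000061035156, 247.3000030517578], [305.8999938964844, 262.70001220703125]] ctr [423.   4.  65.] L 184.0 114.0 ang -72.7
[[450.0, 109.0], [504.0, -67.0], [395.0, -100.0], [341.0, 75.0]]
flask [[316.0, 163.39999389648438], [339.0, 158.5], [347.3999938964844, 197.60000610351562], [324.29998779296875, 202.5]] ctr [659. -30.  36.] L 93.0 159.0 ang -78.9
[[728.0, 30.0], [746.0, -61.0], [589.0, -89.0], [572.0, 1.0]]
plate [[242.10000610351562, 297.70001220703125], [249.60000610351562, 263.6000061035156], [272.29998779296875, 268.6000061035156], [264.70001220703125, 302.70001220703125]] ctr [268. 264.  21.] L 131.0 90.0 ang -12.4
[[215.0, 321.0], [342.0, 293.0], [322.0, 206.0], [194.0, 235.0]]
dish [[248.5, 243.5], [266.0, 226.0], [283.5, 243.5], [266.0, 261.0]] ctr [417. 227.  45.] L 94.0 96.0 ang -45.6
[[418.0, 293.0], [484.0, 226.0], [416.0, 160.0], [351.0, 227.0]]
g1 [[569.0, -207.0], [565.0, -389.0], [454.0, -383.0], [458.0, -203.0]]
g2 [[290.0, -147.0], [351.0, -319.0], [243.0, -354.0], [184.0, -183.0]]
```

View pics/crop0.png

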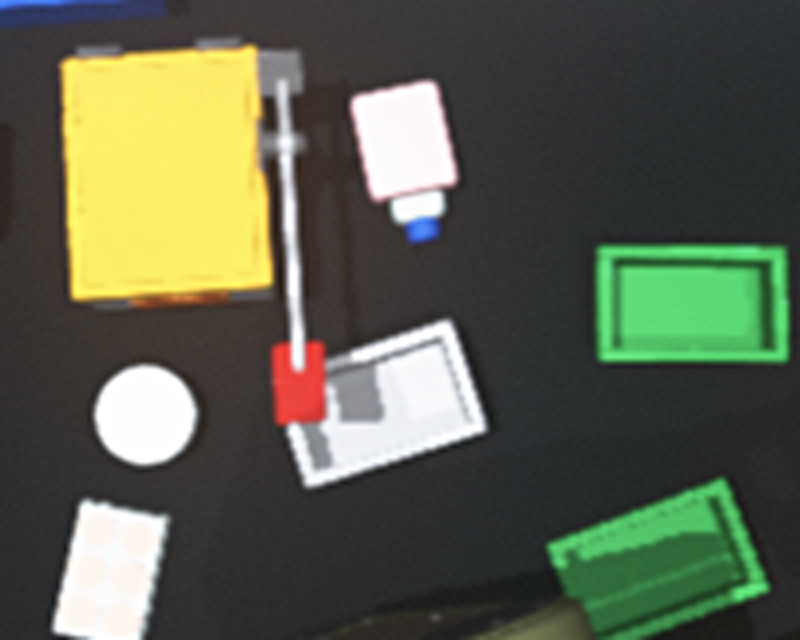

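The enlarged crop confirms it: the steel pan (rim corners about (450,325), (485,430), (305,487)) runs under the red pad at (298,383), and both green pans are clear to the right. The pan centre is about (423,4) with yaw about 17°. The pad is at about (439,76) and the bin's yaw is about 2°. The plan is to lower half-open fingers inside the pan near its −y wall and drag it along its own −y.

```bash
python3 -m jog '[{"grip":4,"dx":-8,"dy":0,"dz":9,"spin":-20},{"grip":4,"dx":-15,"dy":0,"dz":17,"spin":-40},{"grip":4,"dx":-20,"dy":0,"dz":23,"spin":-60},{"grip":4,"dx":-26,"dy":0,"dz":29,"spin":-85},{"grip":4,"dx":-34.3,"dy":0,"dz":38.8,"spin":-85},{"grip":4,"dx":-34.3,"dy":0,"dz":38.8,"spin":-85},{"grip":4,"dx":-34.3,"dy":0,"dz":38.8,"spin":-85},{"grip":4,"dx":-34.3,"dy":0,"dz":38.8,"spin":-85},{"grip":4,"dx":-34.3,"dy":0,"dz":38.8,"spin":-85},{"grip":4,"dx":-34.3,"dy":0,"dz":38.8,"spin":-85},{"grip":4,"dx":-34.3,"dy":0,"dz":38.8,"spin":-85},{"grip":4,"dx":-34.3,"dy":0,"dz":38.8,"spin":-85},{"grip":4,"dx":-34.3,"dy":0,"dz":38.8,"spin":-85},{"grip":4,"dx":-34.3,"dy":0,"dz":38.8,"spin":-85},{"grip":4,"dx":-34.3,"dy":0,"dz":38.8,"spin":-85}]'
python3 - <<'E'
from h import *
from cell import viewer
c=viewer.camera("side"); pickle.dump(c,open("side1.pkl","wb")); save(c,"pics/side1.png",[220,130,480,310],3)
E
```

```text
clock: 1.98
eef_pos: [437.5, -44.2, 213.5]
eef_rot: [-1.571, -0.0, 0.302]
wrist_force: [-0.6, -1.0, 0.0]
finger_gap: 39.8
```

View pics/side1.png

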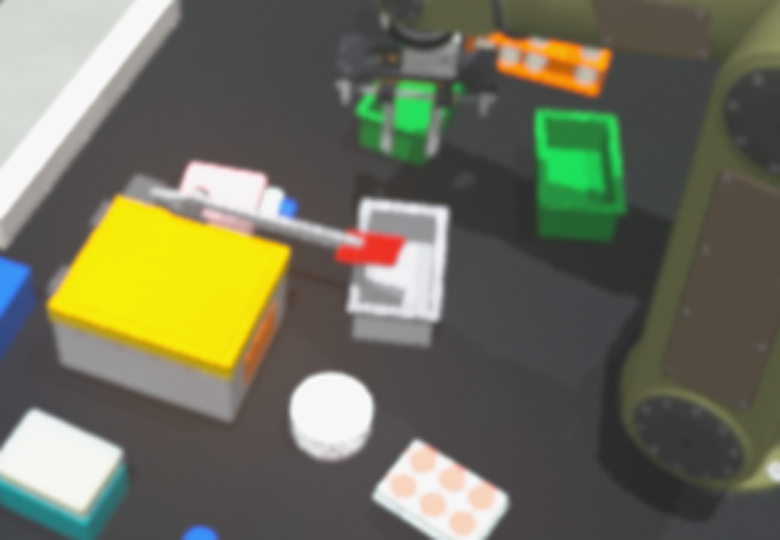

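The side view shows the fingers at crop (390,150) and (435,155), above the pan's far (−y) end. The pan rim corners are at about (358,200), (450,207), (443,320) and (348,310). I'll cross-check the pan pose from this view before descending.

Run:
```python
from h import *
c=pickle.load(open("side1.pkl","rb"))
g=lambda p:np.array(p)/3+[220,130]
P=plane(c,g([[358,200],[450,207],[443,320],[348,310]]),65); print(P.round(),P.mean(0).round())
print(plane(c,g([[337,262],[404,240]]),155).round())
y=np.radians(17);ex=np.array([np.cos(y),np.sin(y),0]);ey=np.array([-np.sin(y),np.cos(y),0])
C=np.array([423,4,65.])
print((proj(c,[C+a*54*ex+b*88*ey for a,b in((1,-1),(-1,-1),(-1,1),(1,1))])-[220,130])*3)
```

```text
[[ 500.  -64.   65.]
 [ 389. -102.   65.]
 [ 336.   71.   65.]
 [ 445.  104.   65.]] [418.   2.  65.]
[[460. 111. 155.]
 [402.  48. 155.]]
[[357.97911713 199.55678172]
 [442.63830404 208.11838325]
 [435.2614826  318.43696816]
 [344.66423752 308.89362848]]
```

Both views agree to within 5 mm. Descending into the pan now.

```bash
python3 -m jog '[{"grip":4,"dx":0,"dy":5,"dz":0,"spin":0},{"grip":4,"dx":0,"dy":10,"dz":0,"spin":0},{"grip":4,"dx":0,"dy":14,"dz":0,"spin":0},{"grip":4,"dx":0,"dy":17,"dz":0,"spin":0},{"grip":4,"dx":0,"dy":19,"dz":0,"spin":0},{"grip":4,"dx":0,"dy":19,"dz":0,"spin":0},{"grip":4,"dx":0,"dy":19,"dz":0,"spin":0}]'
python3 -m jog '[{"grip":4,"dx":0,"dy":0,"dz":-0.7,"spin":0},{"grip":4,"dx":0,"dy":0,"dz":-1.4,"spin":0},{"grip":4,"dx":0,"dy":0,"dz":-2.1,"spin":0},{"grip":4,"dx":0,"dy":0,"dz":-2.8,"spin":0},{"grip":4,"dx":0,"dy":0,"dz":-3.5,"spin":0},{"grip":4,"dx":0,"dy":0,"dz":-4.2,"spin":0}]'
```

```text
clock: 2.9
eef_pos: [438.0, -44.1, 24.2]
eef_rot: [-1.571, -0.001, 0.303]
wrist_force: [-0.5, 0.9, 0.3]
finger_gap: 40.0
clock: 3.65
eef_pos: [450.2, -84.4, 23.5]
eef_rot: [-1.57, -0.0, 0.302]
wrist_force: [-0.7, 4.4, 2.9]
finger_gap: 39.9
```

The +4.4 N y-force shows the fingers are pushing the pan. I'll keep sliding it.

```bash
python3 -m jog '[{"grip":4,"dx":0,"dy":0,"dz":-0.7,"spin":0},{"grip":4,"dx":0,"dy":0,"dz":-1.4,"spin":0},{"grip":4,"dx":0,"dy":0,"dz":-2.1,"spin":0},{"grip":4,"dx":0,"dy":0,"dz":-2.8,"spin":0},{"grip":4,"dx":0,"dy":0,"dz":-3.5,"spin":0},{"grip":4,"dx":0,"dy":0,"dz":-4.2,"spin":0},{"grip":4,"dx":0,"dy":0,"dz":-4.9,"spin":0},{"grip":4,"dx":0,"dy":0,"dz":-5.5,"spin":0},{"grip":4,"dx":0,"dy":0,"dz":-5.9,"spin":0},{"grip":4,"dx":0,"dy":0,"dz":-6.2,"spin":0},{"grip":4,"dx":0,"dy":0,"dz":-6.2,"spin":0}]'
python3 -m jog '[{"grip":4,"dx":0,"dy":0,"dz":0.5,"spin":0},{"grip":4,"dx":0,"dy":0,"dz":1.5,"spin":0},{"grip":4,"dx":0,"dy":-5,"dz":1.5,"spin":0},{"grip":4,"dx":0,"dy":-10,"dz":1.5,"spin":0},{"grip":4,"dx":0,"dy":-16,"dz":1.5,"spin":0},{"grip":2,"dx":0,"dy":-22,"dz":1.5,"spin":0},{"grip":0,"dx":0,"dy":-22,"dz":1.5,"spin":0},{"grip":0,"dx":0,"dy":-22,"dz":1.5,"spin":0},{"grip":0,"dx":0,"dy":-22,"dz":1.5,"spin":0}]'
python3 - <<'E'
from h import *
from cell import viewer
c=viewer.camera("side"); pickle.dump(c,open("side2.pkl","wb")); save(c,"pics/side2.png",[220,130,480,310],3)
E
```

```text
clock: 5.03
eef_pos: [468.6, -143.8, 23.4]
eef_rot: [-1.571, -0.0, 0.302]
wrist_force: [-0.0, -0.2, 0.1]
finger_gap: 40.1
clock: 6.15
eef_pos: [463.6, -128.6, 241.9]
eef_rot: [-1.569, 0.002, 0.303]
wrist_force: [0.5, 0.5, -0.4]
finger_gap: 3.6
```

View pics/side2.png

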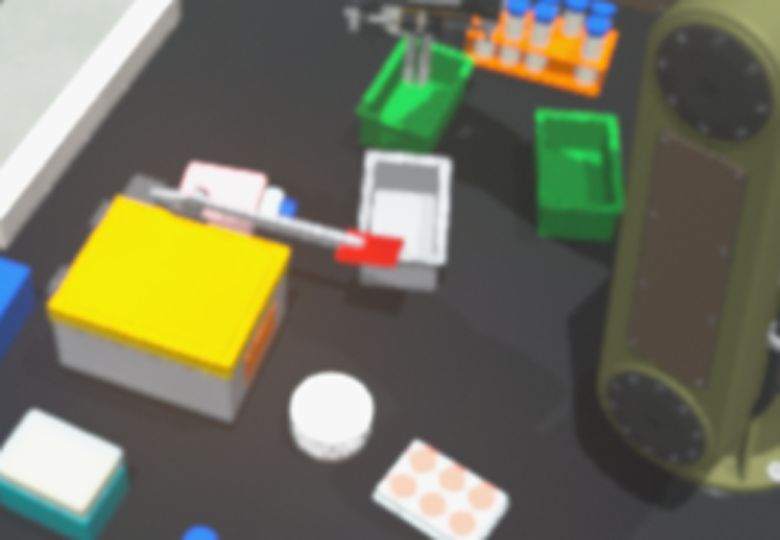

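The pan has slid away flat. Its rim corners are now at (367,152), (452,157) and (445,265), and its near corner appears behind the pad at (370,248). I'll compute the clearance.

Run:
```python
from h import *
c=pickle.load(open("side2.pkl","rb"))
P=plane(c,np.array([[367,152],[452,157],[445,265]])/3+[220,130],65)[:,:2]; print(P.round())
C=(P[0]+P[2])/2; ey=P[2]-P[1]; ey/=np.linalg.norm(ey); ex=np.array([ey[1],-ey[0]]); print("C",C,"yaw",np.degrees(np.arctan2(ex[1],ex[0])))
for p in([439,76],[458,77]): d=np.array(p)-C; print("pad in pan",d@ex,d@ey)
print("end corners",C+88*ey+54*ex,C+88*ey-54*ex)
```

```text
[[ 521. -147.]
 [ 416. -186.]
 [ 363.   -9.]]
C [442.01025445 -78.24824032] yaw 16.887981984246547
pad in pan 41.92890807972508 148.47069724872682
pad in pan 60.40002581137789 143.90804344382101
end corners [468.11734828  21.64379966] [364.77489807  -9.73036145]
```

The pad will be at least 30 mm clear of the pan when fully down. Next I'll move over the pad with the fingers shut and the jaw axis across the lever, so the gripper body stays away from the lid.

```bash
python3 -m jog '[{"grip":0,"dx":1,"dy":0,"dz":5,"spin":-10},{"grip":0,"dx":2,"dy":0,"dz":10,"spin":-20},{"grip":0,"dx":3,"dy":0,"dz":15,"spin":-30},{"grip":0,"dx":3.8,"dy":0,"dz":18,"spin":-40},{"grip":0,"dx":3.8,"dy":0,"dz":20.2,"spin":-50},{"grip":0,"dx":3.8,"dy":0,"dz":20.2,"spin":-60},{"grip":0,"dx":3.8,"dy":0,"dz":20.2,"spin":-75},{"grip":0,"dx":3.8,"dy":0,"dz":20.2,"spin":-75},{"grip":0,"dx":3.8,"dy":0,"dz":20.2,"spin":-75},{"grip":0,"dx":3.8,"dy":0,"dz":20.2,"spin":-75}]' 30
python3 - <<'E'
from h import *
from cell import viewer
c=viewer.camera("side"); pickle.dump(c,open("side3.pkl","wb")); save(c,"pics/side3.png",[220,90,480,270],3)
E
```

```text
clock: 7.45
eef_pos: [440.1, 75.1, 243.0]
eef_rot: [-1.57, 0.0, 1.61]
wrist_force: [-0.4, -0.1, -0.2]
finger_gap: 0.3
```

View pics/side3.png

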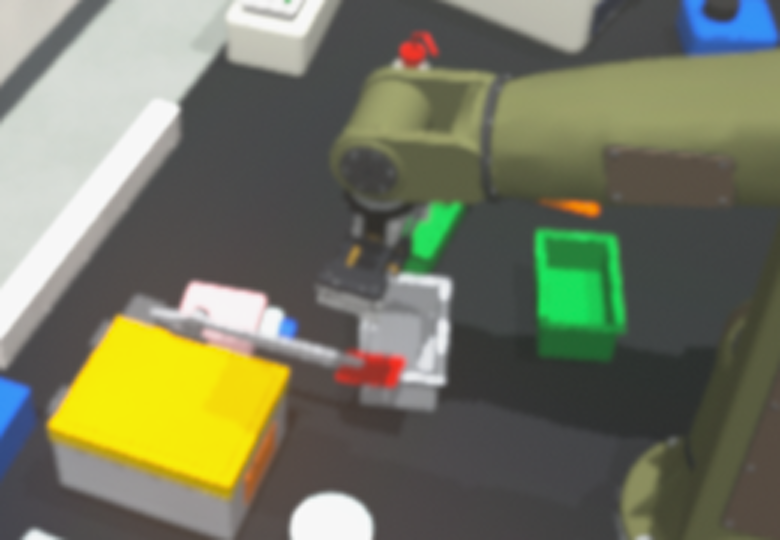

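The gripper body sits above the pad at crop (365,285), lying across the lever and well clear of the lid. Pressing in two stages.

```bash
python3 -m jog '[{"grip":0,"dx":0,"dy":3,"dz":0,"spin":0},{"grip":0,"dx":0,"dy":5,"dz":0,"spin":0},{"grip":0,"dx":0,"dy":6.5,"dz":0,"spin":0},{"grip":0,"dx":0,"dy":7.5,"dz":0,"spin":0},{"grip":0,"dx":0,"dy":8.2,"dz":0,"spin":0},{"grip":0,"dx":0,"dy":9,"dz":-0.2,"spin":0},{"grip":0,"dx":0,"dy":9.5,"dz":-0.3,"spin":0},{"grip":0,"dx":0,"dy":10,"dz":-0.5,"spin":0},{"grip":0,"dx":0,"dy":10,"dz":-0.5,"spin":0}]'
```

```text
clock: 8.62
eef_pos: [444.7, 75.3, 143.8]
eef_rot: [-1.57, 0.0, 1.611]
wrist_force: [-8.9, -1.5, 11.4]
finger_gap: 0.1
```

```bash
python3 -m jog '[{"grip":0,"dx":0,"dy":0.8,"dz":0.2,"spin":0},{"grip":0,"dx":0,"dy":1.6,"dz":0.3,"spin":0},{"grip":0,"dx":0,"dy":2.4,"dz":0.2,"spin":0},{"grip":0,"dx":0,"dy":3.2,"dz":0.1,"spin":0},{"grip":0,"dx":0,"dy":4,"dz":0,"spin":0},{"grip":0,"dx":0,"dy":4.8,"dz":-0.2,"spin":0},{"grip":0,"dx":0,"dy":5.5,"dz":-0.4,"spin":0},{"grip":0,"dx":0,"dy":6.2,"dz":-0.6,"spin":0},{"grip":0,"dx":0,"dy":6.9,"dz":-0.9,"spin":0},{"grip":0,"dx":0,"dy":7.5,"dz":-1.1,"spin":0},{"grip":0,"dx":0,"dy":8,"dz":-1.3,"spin":0},{"grip":0,"dx":0,"dy":8,"dz":-1.3,"spin":0},{"grip":0,"dx":0,"dy":8,"dz":-1.3,"spin":0}]'
```

```text
clock: 10.25
eef_pos: [460.3, 76.2, 65.3]
eef_rot: [-1.576, -0.0, 1.611]
wrist_force: [1.9, 1.3, 14.3]
finger_gap: 0.3
```

```bash
python3 -m jog '[{"grip":0,"dx":0,"dy":0.2,"dz":0,"spin":0},{"grip":0,"dx":0,"dy":0.4,"dz":-0.1,"spin":0},{"grip":0,"dx":0,"dy":0.4,"dz":-0.1,"spin":0}]'; python3 -m jog '[{"grip":0,"dx":0,"dy":0.2,"dz":0,"spin":0},{"grip":0,"dx":0,"dy":0.4,"dz":-0.1,"spin":0},{"grip":0,"dx":0,"dy":0.4,"dz":-0.1,"spin":0}]'
python3 - <<'E'
from h import *
from cell import viewer
c=viewer.camera("side"); pickle.dump(c,open("side4.pkl","wb")); save(c,"pics/side4.png",[220,90,480,270],3)
E
```

```text
clock: 10.62
eef_pos: [461.6, 76.3, 62.8]
eef_rot: [-1.577, -0.001, 1.611]
wrist_force: [-9.4, 1.4, 38.3]
finger_gap: 0.4
clock: 11.0
eef_pos: [462.9, 76.5, 60.4]
eef_rot: [-1.578, -0.001, 1.611]
wrist_force: [-19.5, 0.1, 64.2]
finger_gap: 0.2
```

View pics/side4.png

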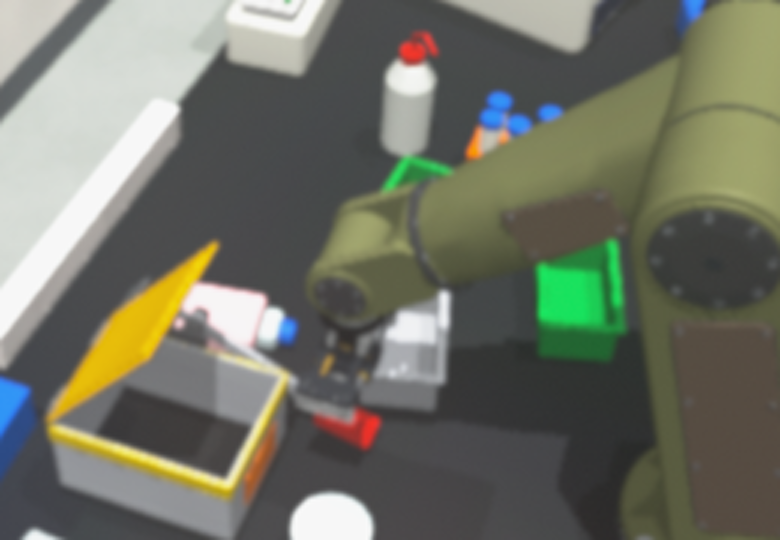

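The lid stands wide open, with its front edge from (217,243) to (150,355), and the pad is down under the fingers at (347,427). The force is rising steeply, which suggests the lever is on its stop. I'll ease the push a little and check the angles from the picture.

```bash
python3 -m jog '[{"grip":0,"dx":0,"dy":-0.2,"dz":0.1,"spin":0},{"grip":0,"dx":0,"dy":-0.4,"dz":0.1,"spin":0},{"grip":0,"dx":0,"dy":-0.4,"dz":0.1,"spin":0},{"grip":0,"dx":0,"dy":-0.4,"dz":0.1,"spin":0},{"grip":0,"dx":0,"dy":-0.4,"dz":0.1,"spin":0},{"grip":0,"dx":0,"dy":-0.4,"dz":0.1,"spin":0}]'
python3 - <<'E'
from h import *
from cell import viewer,monitor
c=viewer.camera("side"); pickle.dump(c,open("side5.pkl","wb")); save(c,"pics/side5.png",[260,150,380,250],6)
y=np.radians(2.2);M=np.array([[np.cos(y),-np.sin(y),0],[np.sin(y),np.cos(y),0],[0,0,1]])
piv=np.array([439,76,0])+M@[218,0,0]; O=piv-M@[15,-112,0]; print("bin",O.round())
px=lambda p:((proj(c,[O+M@np.array(p)])[0]-[260,150])*6).round().tolist()
for a in(0.7,.8,.9,1.0): print("lid",a,[px([115-222*np.cos(a),s*90,132+222*np.sin(a)]) for s in(-1,1)])
for t in(.35,.4,.45,.5):
    th=np.arctan2(15,218)-t; r=218.5; u=.25-t
    print("pad front corners",t,[px([15-r*np.cos(th)-37.5*np.cos(u),-112+s*23,140+r*np.sin(th)+37.5*np.sin(u)]) for s in(-1,1)])
print(monitor.read_state()["wrist_force"])
E
```

```text
clock: 11.8
eef_pos: [461.7, 76.3, 62.9]
eef_rot: [-1.578, -0.001, 1.611]
wrist_force: [-8.2, 0.6, 37.3]
finger_gap: 0.3
bin [638. 196.   0.]
lid 0.7 [[236.0, 183.0], [97.0, 418.0]]
lid 0.8 [[210.0, 155.0], [68.0, 389.0]]
lid 0.9 [[182.0, 128.0], [36.0, 361.0]]
lid 1.0 [[150.0, 102.0], [2.0, 334.0]]
pad front corners 0.35 [[542.0, 445.0], [517.0, 502.0]]
pad front corners 0.4 [[535.0, 456.0], [510.0, 513.0]]
pad front corners 0.45 [[527.0, 466.0], [502.0, 523.0]]
pad front corners 0.5 [[519.0, 476.0], [493.0, 532.0]]
[-8.27254965  1.37173512 37.00391222]
```

View pics/side5.png

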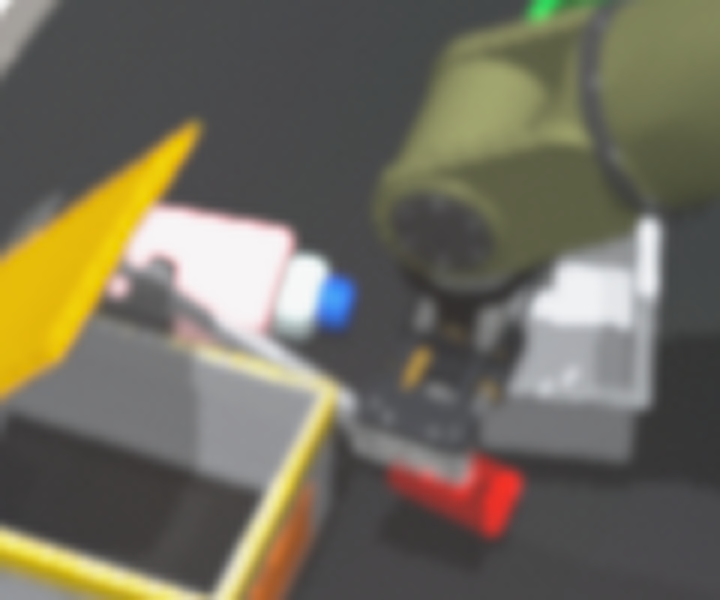

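The pad's front corners at (523,482) and (495,535) match a lever angle of about 0.5. The lid's front corners at (200,122) and (60,358) match about 0.9. The pan is clear and the push is steady at about 37 N on the stop, so I'm handing in.

Run:
```python
from cell import ticket,monitor
print(ticket.sign_off()); print(monitor.read_state()["wrist_force"])
```

```text
the job is handed in; nothing more can be done
None
the job is handed in; nothing more can be done
```

The bin is being held open: I slid the steel pan out from under the lever, then pressed the red pad down to its stop. I handed in at about 12 s with the fingers still holding it. The hand-in gave no verdict.

- **Pan:** I dragged it about 85 mm along its own −y with the fingertips inside it, and it still looked flat on the bench afterwards. Its nearest corner should be about 30 mm from the pressed pad; I measured the pan before pressing.
- **Lever and lid:** in the last picture the lever is at about 0.5 rad and the lid at about 0.9 rad. The lid's left–right position matched the 0.9 rad prediction less well than its height did, which I put down to a few millimetres of error in where I placed the bin.
- **Push:** about 37 N on the stop. It peaked at about 64 N, so I eased off.
- **Lid and other items:** nothing in the pictures showed the robot touching the lid or moving anything else on the bench. I judged this by eye and did not re-measure each item.

No check failed. The wrist force could not be read again after hand-in.

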